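Hang the beam stop, then hold the lamp shutter half open

TASK

Get the lamp ready and give the sample tubes a half-strength exposure: first lift the black beam-stop plate out of its wooden stand, hang it by its folded top over the horizontal rod of the lab frame, squarely in line with the lamp's window so that it will catch the whole beam, and let go of it. Only then slide the lamp's sprung shutter by its grip to half open and keep it there: you finish while still holding the shutter at half travel, because its spring shuts it when it is let go. Never pull it wide open (not past three quarters), and leave the tubes, bottles and other things on the bench standing where they are.

Things in the scene. Friction and masses are not known exactly. Their poses are not given: they have to be found in the camera images.
- lamp: white box-shaped irradiation lamp (housing 130 x 150 mm, top 170 mm up), fixed. Origin under the housing, on the bench. Its y axis is the beam direction (level, towards the frame), z up, x across the beam, roughly away from the robot. The shutter guides reach along x from -123 to +63 mm, then a spring barrel to +142 mm, at y = 75 to 95 mm
- lamp_window (a point): centre of the lamp's round window (50 mm across), 115 mm above the bench, on the front of the lamp; axes as lamp. The beam leaves here along y
- shutter (a joint): travel of the sprung shutter in m: 0 shut (where its spring keeps it), 0.03 half open, 0.06 at the stop. It opens along the lamp's own -x direction. The spring pushes back with 4.5 N when shut, 9 N at half, 13.5 N fully open (and 0.4 N friction). A pointer on the slide and three black marks on a white strip (shut, half: the thick one, open) show the travel
- shutter_grip (a point): centre of the black upright grip on the shutter slide, which moves with it: 16 mm along the lamp's x, 20 mm along its y, 40 mm tall, its centre 202 mm above the bench and 80 mm in front (y) of the lamp's origin. A thin neck joins it to the slide, whose top is 28 mm below the grip's centre; free space on all four sides; axes as lamp
- frame: lab frame fixed to the bench: two uprights (tops 227 mm high) 380 mm apart on flat bases, with bossheads (26 mm wide) that carry a level steel cross rod. Origin on the bench under the rod's middle; its x axis is along the rod, y points to the far side from the lamp; the uprights stand 22 mm behind the rod (+y)
- rod_mid (a point): middle of the cross rod on its centre line, 200 mm above the bench; the rod is 12 mm thick and 460 mm long; x along the rod. It is free between the bossheads, 175 mm to either side
- stand: wooden slotted block 130 x 100 x 40 mm, fixed; origin under its middle, slots along its x axis, 30 mm deep and 5 mm wide. The beam stop stands in the middle slot; short glass plates (tops 70 mm high) stand fixed in the two outer slots, 30 mm to either side
- stop_center (a point): middle of the black sheet-metal beam stop (0.2 kg; 110 mm wide along its x, 150 mm tall along its z), half-way up, on the centre line of its fold. Its top is folded into an inverted U: the 3 mm plate lies 12.5 mm to the -y side of this point, a lip on the +y side comes 30 mm down from the top, then an 8 mm flare outwards. The U is 22 mm wide inside, 28 outside, open at both ends and below
- stop_fold (a point): middle of the underside of the beam stop's folded top, 147 mm above its lower edge (3 mm below the very top); rests on the rod when hung. It can be gripped from above across the fold, 28 mm wide along its y axis. At first it stands 30 mm deep in the stand's slot, leaning up to 0.07 rad, top 160 mm above the bench, its plate side towards the lamp's side of the bench
- rack: wooden block 100 x 50 x 30 mm with thin glass sample tubes standing in it, tops at 198 mm; loose, stands in the beam path a little under 20 cm in front of the lamp. Leave alone; origin under its middle
- amber: brown glass bottle, 86 mm across, 165 mm tall, loose, at the far right. Leave alone; origin under its middle
- washbottle: white squeeze bottle with bent green spout, 64 mm across, 200 mm tall, loose, at the far edge. Leave alone; origin under its middle
- vial_a: small capped glass vial, 28 mm across, 55 mm tall, loose, in the middle of the bench. Leave alone; origin under its middle
- vial_b: a second such vial. Leave alone; origin under its middle
- goggles: clear safety spectacles, 145 mm wide, 48 mm tall, arms to the rear, loose, far side. Leave alone; origin under its middle
- capbox: small white open box of tube caps, 90 x 70 x 30 mm, loose, near side. Leave alone; origin under its middle
Things that resemble listed ones, but are neither listed nor needed, are in the scene too. Leave any blue look-alike of the part that bears stop_center alone.

How it is judged:
By the outcome, as a careful person would: the job done as asked, in the order asked, and still so for the second after the job is handed in, while the arm keeps its last pose, push and grip.
It also fails if it takes over 58 s, if anything falls off the work surface, if the arm or the gripper's body presses on something with over 40 N, if the wrist force passes 120 N, or if a joint passes its speed limit or range.

ROBOT

A 6-joint arm with a two-finger parallel gripper is mounted at the origin on the work surface. World frame = base frame: x ahead of the robot, y to its left, z up, the work surface at z = 0. Lengths are in mm, angles in rad, forces in N, time in s.
With the tool pointing down it reaches from about 350 to 850 mm from the base axis. Payload 8.1 kg.
Tool frame: the origin (TCP) lies at the very end of the fingers, on their centre line; the grasp point (between the pads) lies 19 mm behind it; z points along the fingers, y is the line along which they close (so a half turn about z gives the same grasp; the last joint's range is limited). The gripper opens to 85 mm and grips with 20 to 120 N. Pads are 22 mm wide; open, the fingers measure 114 mm over their backs; the gripper's body (76 mm by 85 mm) begins 54 mm behind the grasp point. The pads swing forward as they close: fully open they stand 13 mm farther back than shut.
Start: joints at [-1.281, 0.13, 1.488, -0, 1.523, -0.085], TCP at [219.672, -558.345, 231.292] pointing down, gripper open.
Joint ranges: [-2.96, 2.96], [-0.89, 2.26], [0.02, 2.5], [-1.34, 4.48], [0, 2.73], [-2.66, 2.66]. Speed limits (rad/s): [2.39, 2.39, 2.79, 3.14, 3.14, 3.14].

INTERFACE

Orientations are given as a rotation vector (axis times angle).
In Python, from plant import manip gives the robot as it stands. The module is installed in compiled form; this text tells all that it offers.
- The arm moves only by the tool play_rows, never from a script. Its arguments are lists of equal length, an entry for each row: "turn": the turn, a rotation vector about the tool's x, y, z in rad, a list of three; "slide": the shift along the tool's x, y, z in m, a list of three; "jaw": the opening, from 0 (shut) to 1 (fully open). A call has 1 to 20 rows; each row shifts and turns the commanded pose from where the row before left it, along the tool's axes as they then stand; what a row does not reach is not made up. A row lasts 1/12 s, in which the tool goes at most 41.7 mm and 7.16 degrees, less where a joint would pass 70% of its speed; a pose out of reach is approached as far as the arm can. A call with a gripper value outside its range is refused whole. The fingers move at their own pace and stop on an object; the grip force is fixed at half the most. Time passes only in rows, so rows that do not move let the fingers close. It gives the time, the measured TCP pose, the force, the opening and the grip force at its end, in the units of the state.
- manip.sense(): the state, without advancing time (a new reading comes with each control period).
- manip.grab_frame(name): name is "scene" or "top" or "wrist"; returns the picture (400x640x3 uint8, blue, green, red); there is no depth.
- manip.camera_params(name): a dict with "intrinsics" (3x3 intrinsics, pixels), "extrinsics" (4x4, takes a point from camera to world coordinates). Camera axes: x right, y up, looking along -z (the intrinsics and any distortion apply to the point x, -y, -z); pixel columns grow to the right and rows downward; lengths in mm; the calibration is good to about 2 mm. A picture is of the moment at which its call begins: read the wrist's pose just before it. camera_params takes no time and is no camera call; for the wrist camera it gives the pose at the moment of the call.
- manip.close_job(): hands the job in; it is judged then, once.
The state is a dict: "time": time; "joint_pos": joint angles; "joint_velocities": joint speeds; "tau": joint torques, N m; "eef_pos": TCP position; "eef_rot": TCP orientation; "wrist_force": force on the tool from outside, world axes, zero at the start; "ft_torque": the same for the moment, N m; "opening": finger opening in mm; "grasp_force": force on a finger pad.
Only numpy, scipy, OpenCV 4.12 (cv2) and the standard library are available. Lean on these libraries where they do the work, as an engineer would, in place of code of your own. Each camera call takes 0.05 s, during which the arm holds its last target. There are 200 camera calls.

## Working session

There is one attempt and no reset: what is moved stays moved. The work goes in short steps, Python scripts to look and compute and a tool call to move; the robot and the scene stay as the last step left them, time stands still between calls to the robot, and variables do not carry over. Pictures are saved under pics/ and viewed, at most 14 in all, crops included, and the job is handed in when it is done.

Besides the shell and the picture viewer there is one more tool, called in YAML: its name, and indented under it one key for each argument. play_rows: Moves the arm, as the interface text tells. Its arguments: {"type":"object","properties":{"turn":{"type":"array","items":{"type":"array","items":{"type":"number"}}},"slide":{"type":"array","items":{"type":"array","items":{"type":"number"}}},"jaw":{"type":"array","items":{"type":"number"}}},"required":["turn","slide","jaw"]}

```bash
mkdir -p pics
cat > h.py <<'E'
import numpy as np, cv2
from scipy.spatial.transform import Rotation as R
from plant import manip
def snap(n,f):
    im=manip.grab_frame(n); cv2.imwrite(f'pics/{f}.png',im); return im
def ray(P,u,v):
    K=np.array(P["intrinsics"]);T=np.array(P["extrinsics"])
    d=np.linalg.inv(K)@[u,v,1]; d=T[:3,:3]@[d[0],-d[1],-d[2]]
    return T[:3,3],d
def at(P,u,v,z):
    o,d=ray(P,u,v); return (o+d*(z-o[2])/d[2]).round(1)
def proj(P,p):
    K=np.array(P["intrinsics"]);T=np.array(P["extrinsics"])
    c=T[:3,:3].T@(np.array(p)-T[:3,3]); q=K@[c[0],-c[1],-c[2]]; return (q[:2]/q[2]).round(1)
E
python3 - <<'E'
from h import *
a=snap('scene','s0');b=snap('top','t0')
for n in('scene','top'):
    P=manip.camera_params(n);print(n,P)
print(manip.sense())
cv2.imwrite('pics/t0b.png',cv2.resize(b,(800,500),interpolation=cv2.INTER_CUBIC))
E
```

```text
scene {'intrinsics': array([[430.65663442,   0.        , 321.38206717],
       [  0.        , 430.65663442, 199.92462246],
       [  0.        ,   0.        ,   1.        ]]), 'extrinsics': array([[-5.98432038e-01, -6.75435313e-01,  4.30890048e-01,
         1.01562020e+03],
       [ 8.01173555e-01, -5.04396859e-01,  3.22032208e-01,
         3.79598371e+02],
       [-1.72338049e-04,  5.37932102e-01,  8.42988152e-01,
         1.01058147e+03],
       [ 0.00000000e+00,  0.00000000e+00,  0.00000000e+00,
         1.00000000e+00]])}
top {'intrinsics': array([[372.49798548,   0.        , 319.22462343],
       [  0.        , 372.49798548, 200.6171283 ],
       [  0.        ,   0.        ,   1.        ]]), 'extrinsics': array([[ 2.44173080e-02,  9.90746637e-01, -1.33509910e-01,
         4.29629249e+02],
       [-9.99700759e-01,  2.40010021e-02, -4.72690883e-03,
         1.54034807e+01],
       [-1.47879740e-03,  1.33585376e-01,  9.91036205e-01,
         1.15776444e+03],
       [ 0.00000000e+00,  0.00000000e+00,  0.00000000e+00,
         1.00000000e+00]])}
{'time': 0.1, 'joint_pos': array([-1.28139955e+00,  1.31099546e-01,  1.48915851e+00, -2.37725336e-06,
        1.52301209e+00, -8.54155178e-02]), 'joint_velocities': array([ 0.00030562, -0.00310994, -0.00118387,  0.00025027, -0.0008731 ,
        0.00154912]), 'tau': array([ 9.52011433e-04, -5.70955467e+01, -5.01941264e+01, -1.70262770e-04,
        8.17319553e-03, -2.85669438e-05]), 'eef_pos': array([ 219.52861893, -557.86642192,  230.34755232]), 'eef_rot': array([-3.08494652e+00, -5.85002856e-01,  2.71845625e-04]), 'wrist_force': array([-0.31447737,  0.78575066, -0.29752946]), 'ft_torque': array([ 0.03684281,  0.00610692, -0.00698623]), 'grasp_force': 0.0, 'opening': 85.5178894327084}
```

View pics/s0.png

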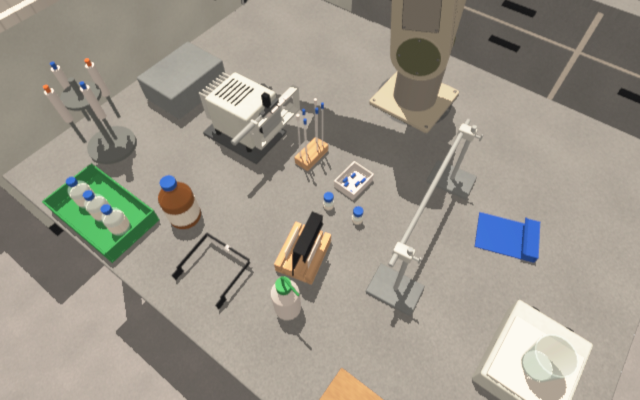

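View pics/t0b.png

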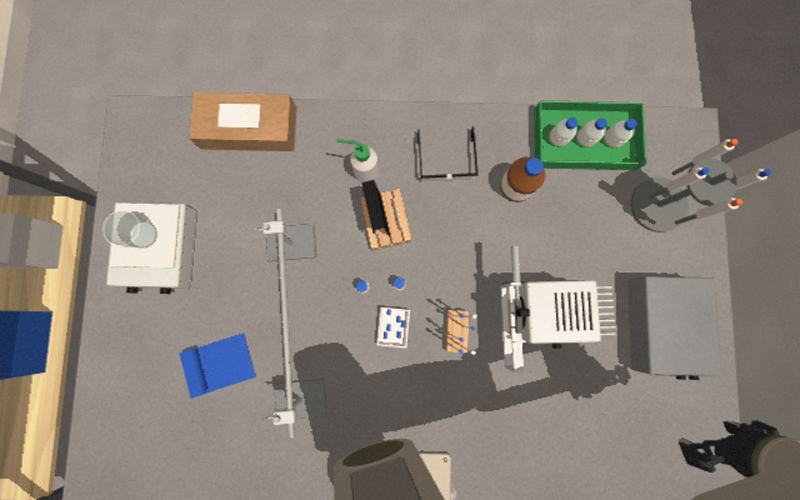

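Could be taken for the stop: the black folded plate in the wooden stand, scene (308,240) / top 800-view (375,206), and the blue folded plate lying on the bench, scene (508,236) / top (218,365). I choose the black one. The lamp is at top (560,312), with its grip at about (520,313). The rod runs from (279,212) to (291,434). The rack is at (458,330).

Run:
```python
from h import *
s=cv2.imread('pics/s0.png');t=cv2.imread('pics/t0.png')
def c(im,x,y,w,h,f): return cv2.resize(im[y:y+h,x:x+w],None,fx=f,fy=f,interpolation=cv2.INTER_CUBIC)
A=c(t,280,140,57,66,7)[:,:399]; # stop top: 7x, origin 280,140
B=c(s,265,205,80,92,5)[:460,:400]
C=c(t,390,190,100,115,4)
im=np.zeros((600,800,3),np.uint8)
A=c(t,280,138,57,42,7);im[:294,:399]=A
B=c(s,265,205,80,60,5);im[:300,400:800]=B
C=c(t,395,195,100,75,4);im[300:600,:400]=C
D=c(s,195,70,100,75,4);im[300:600,400:800]=D
cv2.imwrite('pics/c0.png',im)
```

```text
(no output)
```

View pics/c0.png

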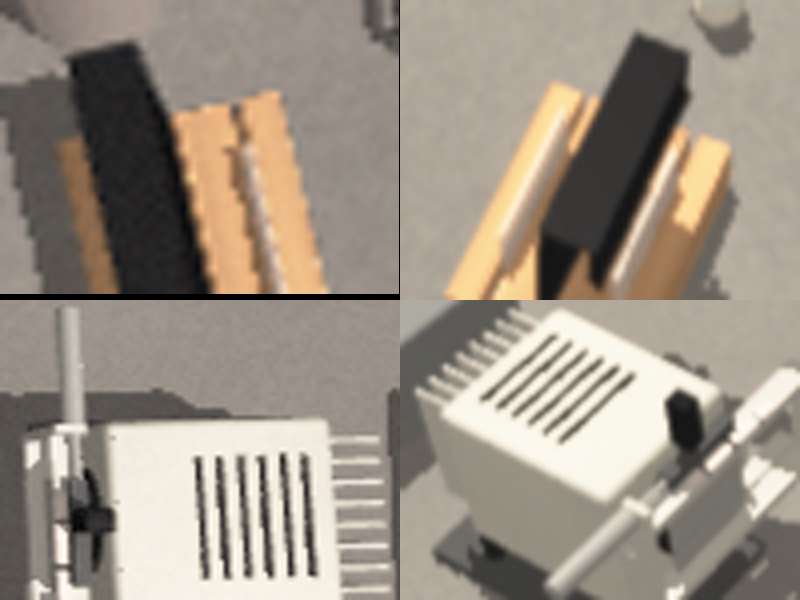

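The crop confirms the black plate with its inverted-U top standing in the middle slot. Its top-face corners in the scene picture are about (312.6,211.6), (323,215.4), (305,255) and (294.6,251.4). The grip top is at scene (266,94).

Run:
```python
from h import *
S=manip.camera_params('scene');T=manip.camera_params('top')
print('stop S',[at(S,*p,160) for p in [(312.6,211.6),(323,215.4),(305,255),(294.6,251.4)]])
print('stop T',[at(T,*p,160) for p in [(290,146.3),(299.6,144.1)]])
print('lamp S',[at(S,*p,170) for p in [(236.3,72.5),(275,92),(246,120),(206.3,97.5)]])
print('lamp T',[at(T,*p,170) for p in [(422,226.3),(477,225.5)]])
print('grip S',at(S,265.8,94,222),at(S,267,103,202),'T',at(T,395+97/4,195+220/4,222))
print('rod T',[at(T,*p,200) for p in [(223,170),(233,347)]])
P=manip.camera_params('wrist');print(P, manip.sense()['eef_rot'])
im=np.zeros((500,800,3),np.uint8)
t=cv2.imread('pics/t0.png');s=cv2.imread('pics/s0.png')
im[:,:400]=cv2.resize(t[160:360,190:270],None,fx=2.5,fy=2.5)[:, :200].repeat(2,1) if 0 else cv2.copyMakeBorder(cv2.resize(t[160:360,200:270],None,fx=2.5,fy=2.5),0,0,0,225,0)
im[:500,200:800]=cv2.resize(s[110:310,360:600],None,fx=2.5,fy=2.5)
cv2.imwrite('pics/c1.png',im)
```

```text
stop S [array([618.5,  57.5, 160. ]), array([612.3,  82.8, 160. ]), array([715.5, 110.9, 160. ]), array([722.2,  87.5, 160. ])]
stop T [array([713.2, 104.4, 160. ]), array([720.1,  78.1, 160. ])]
lamp S [array([ 385.6, -394.3,  170. ]), array([ 379.7, -255.1,  170. ]), array([ 504.9, -249.2,  170. ]), array([ 508.2, -391.7,  170. ])]
lamp T [array([ 500.6, -253.8,  170. ]), array([ 506.3, -399.5,  170. ])]
grip S [ 438.8 -230.2  222. ] [ 447.4 -221.6  202. ] T [ 437.7 -232.1  222. ]
rod T [array([633.6, 274.4, 200. ]), array([189.6, 223.5, 200. ])]
{'intrinsics': array([[293.1828351 ,   0.        , 320.18757735],
       [  0.        , 293.1828351 , 191.28583943],
       [  0.        ,   0.        ,   1.        ]]), 'extrinsics': array([[ 3.66165170e-01,  8.82695595e-01,  2.94570118e-01,
         2.95892817e+02],
       [-9.30547949e-01,  3.47977983e-01,  1.13981742e-01,
        -5.28283668e+02],
       [-1.89273353e-03, -3.15847763e-01,  9.48807993e-01,
         3.72427180e+02],
       [ 0.00000000e+00,  0.00000000e+00,  0.00000000e+00,
         1.00000000e+00]])} [-3.08494652e+00 -5.85002856e-01  2.71845625e-04]
```

View pics/c1.png

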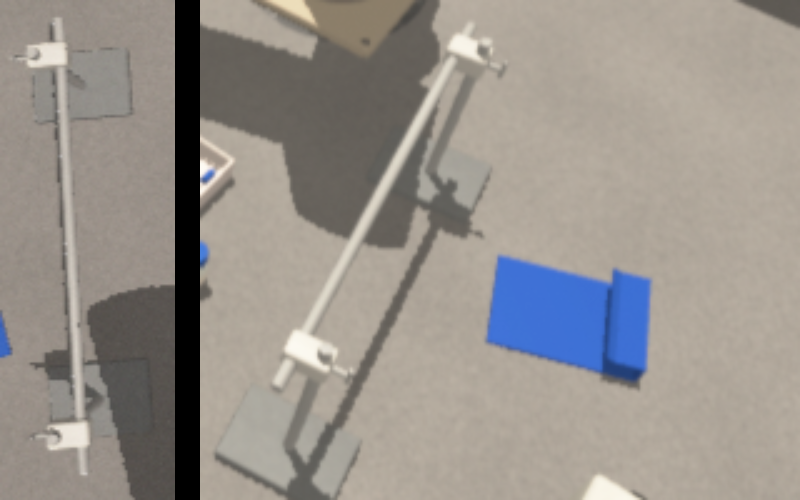

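play_rows:
  turn:
    - [0,0,0.085]
    - [0,0,0.085]
    - [0,0,0.085]
    - [0,0,0.085]
    - [0,0,0]
    - [0,0,0]
    - [0,0,0]
    - [0,0,0]
    - [0,0,0]
    - [0,0,0]
    - [0,0,0]
    - [0,0,0]
    - [0,0,0]
    - [0,0,0]
    - [0,0,0]
    - [0,0,0]
    - [0,0,0]
    - [0,0,0]
  slide:
    - [0,0,-0.035]
    - [0,0,-0.035]
    - [0,0,-0.035]
    - [0,0,-0.035]
    - [0.0193,-0.026,0]
    - [0.0193,-0.026,0]
    - [0.0193,-0.026,0]
    - [0.0193,-0.026,0]
    - [0.0193,-0.026,0]
    - [0.0193,-0.026,0]
    - [0.0193,-0.026,0]
    - [0.0193,-0.026,0]
    - [0.0193,-0.026,0]
    - [0.0193,-0.026,0]
    - [0.0193,-0.026,0]
    - [0.0193,-0.026,0]
    - [0,0,0]
    - [0,0,0]
  jaw: [1,1,1,1,1,1,1,1,1,1,1,1,1,1,1,1,1,1]

```text
time: 1.6
eef_pos: [440.9, -237.0, 370.9]
eef_rot: [-3.141, -0.06, 0.001]
wrist_force: [1.1, -0.8, 0.1]
opening: 85.1
grasp_force: 0.0
```

Run:
```python
from h import *
print(manip.sense()['eef_pos'],manip.sense()['eef_rot'])
P=manip.camera_params('wrist');np.save('Pw1.npy',P,allow_pickle=True)
a=snap('wrist','w1');cv2.imwrite('pics/w1b.png',cv2.resize(a,(800,500),interpolation=cv2.INTER_CUBIC))
```

```text
[ 440.88994697 -237.03494674  370.88526736] [-3.14059024e+00 -6.00775706e-02  9.62803010e-04]
```

View pics/w1b.png

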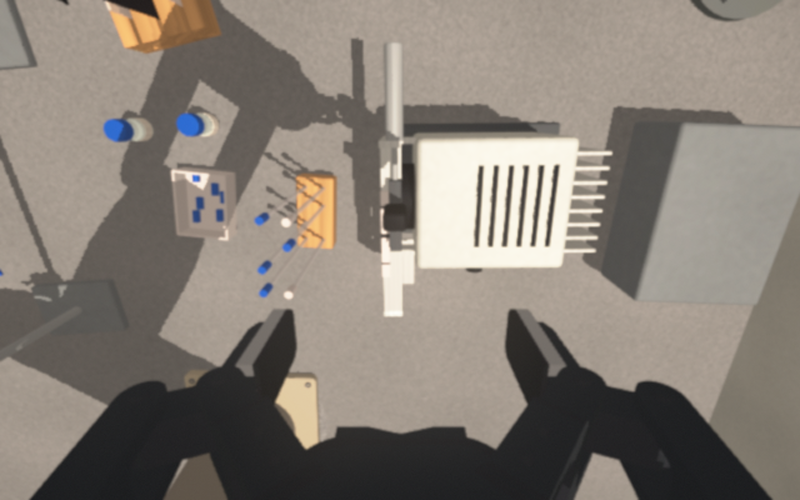

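The wrist view shows the lamp's top corners at about (415,137), (577,138), (563,266) and (417,267), the grip at (396,217), and the guide and barrel axis from (394,45) to (393,315), all in the 800-wide view.

Run:
```python
from h import *
P=np.load('Pw1.npy',allow_pickle=True).item()
f=lambda u,v,z:at(P,u/1.25,v/1.25,z)
print('lamp',[f(*p,170) for p in [(415,137),(577,138),(563,266),(417,267)]])
print('grip',f(396,206,222),f(396,228,222),f(396,217,222),f(396,217,210))
print('guide',[f(394,45,z) for z in(160,140)],[f(393,315,z) for z in (174,160)])
print('stop-ish',f(150,10,160))
T=manip.camera_params('top');S=manip.camera_params('scene')
print('rodT',[at(T,*p,200) for p in[(223.2,168),(233.6,349.6)]],'S',[at(S,*p,200) for p in[(391.2,263.6),(468,121.2)]])
print('boss T', [at(T,200+a/2.5,160+b/2.5,200) for a,b in[(61,54),(82,435)]],'S',[at(S,360+(a-200)/2.5,110+b/2.5,200) for a,b in [(308,340),(462,52)]])
```

```text
lamp [array([ 506.1, -247.7,  170. ]), array([ 510.8, -394. ,  170. ]), array([ 386.1, -403.7,  170. ]), array([ 379.4, -256.2,  170. ])]
grip [ 454. -233.  222.] [ 435.4 -233.6  222. ] [ 444.8 -233.3  222. ] [ 441.6 -233.2  210. ]
guide [array([ 581.3, -226.1,  160. ]), array([ 584.6, -225.7,  140. ])] [array([ 325.8, -233.7,  174. ]), array([ 317.6, -233.7,  160. ])]
stop-ish [599.8 -20.4 160. ]
rodT [array([639. , 274.2, 200. ]), array([183.5, 221.7, 200. ])] S [array([639.5, 276.3, 200. ]), array([190.5, 225.6, 200. ])]
boss T [array([602.8, 268.9, 200. ]), array([220.4, 225.7, 200. ])] S [array([590.5, 275.3, 200. ]), array([224.4, 233.7, 200. ])]
```

play_rows:
  turn:
    - [0,0,-0.078]
    - [0,0,-0.078]
    - [0,0,-0.079]
    - [0,0,0]
    - [0,0,0]
    - [0,0,0]
    - [0,0,0]
    - [0,0,0]
    - [0,0,0]
    - [0,0,0]
    - [0,0,0]
    - [0,0,0]
    - [0,0,0]
    - [0,0,0]
    - [0,0,0]
    - [0,0,0]
    - [0,0,0]
  slide:
    - [0,0,0]
    - [0,0,0]
    - [0,0,0]
    - [0.0253,-0.0208,0.0025]
    - [0.0253,-0.0208,0.0025]
    - [0.0253,-0.0208,0.0025]
    - [0.0253,-0.0208,0.0025]
    - [0.0253,-0.0208,0.0025]
    - [0.0253,-0.0208,0.0025]
    - [0.0253,-0.0208,0.0025]
    - [0.0253,-0.0208,0.0025]
    - [0.0253,-0.0208,0.0025]
    - [0.0253,-0.0208,0.0025]
    - [0.0253,-0.0208,0.0025]
    - [0.0253,-0.0208,0.0025]
    - [0,0,0]
    - [0,0,0]
  jaw: [1,1,1,1,1,1,1,1,1,1,1,1,1,1,1,1,1]

```text
time: 3.07
eef_pos: [666.7, 82.8, 339.1]
eef_rot: [3.113, 0.423, -0.005]
wrist_force: [-0.2, -0.3, -0.5]
opening: 85.3
grasp_force: 0.0
```

Run:
```python
from h import *
print(manip.sense()['eef_pos'],R.from_rotvec(manip.sense()['eef_rot']).as_matrix().round(3))
P=manip.camera_params('wrist');np.save('Pw2.npy',P,allow_pickle=True)
a=snap('wrist','w2');cv2.imwrite('pics/w2b.png',cv2.resize(a,(800,500),interpolation=cv2.INTER_CUBIC))
```

```text
[666.68594381  82.75073286 339.10637875] [[ 0.964  0.267 -0.003]
 [ 0.267 -0.964 -0.001]
 [-0.003 -0.    -1.   ]]
```

View pics/w2b.png

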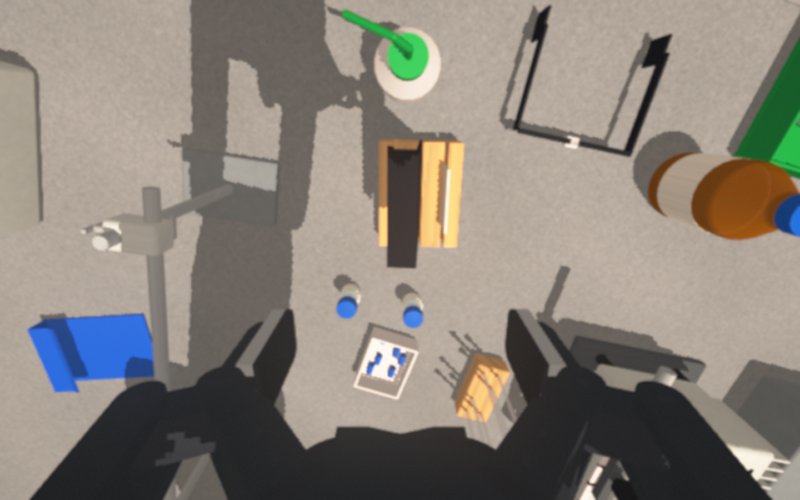

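The stop's top face has corners (388,149), (421,149), (417,267) and (387,267) in the 800-wide view. The rod is visible at left at column 152.

Run:
```python
from h import *
P=np.load('Pw2.npy',allow_pickle=True).item()
f=lambda u,v,z:at(P,u/1.25,v/1.25,z)
c=np.array([f(*p,160) for p in[(388,149),(421,149),(417,267),(387,267)]]);print(c,c.mean(0))
d=(c[0]+c[1]-c[2]-c[3])/2;print(np.hypot(*d[:2]),np.arctan2(d[1],d[0]))
Rm=R.from_rotvec(manip.sense()['eef_rot']).as_matrix()
print(Rm.T@(c.mean(0)-manip.sense()['eef_pos']))
print('rod',f(152,188,200),f(158,340,200))
```

```text
[[717.4 107.7 160. ]
 [724.9  80.5 160. ]
 [619.3  53.1 160. ]
 [611.7  80.6 160. ]] [668.325  80.475 160.   ]
109.10767617358549 0.25242545222410095
[  1.81178109   1.7415625  180.16501774]
rod [643.8 275.5 200. ] [505.7 262.3 200. ]
```

play_rows:
  turn:
    - [0,0,0.012]
    - [0,0,0]
    - [0,0,0]
    - [0,0,0]
    - [0,0,0]
    - [0,0,0]
    - [0,0,0]
    - [0,0,0]
    - [0,0,0]
    - [0,0,0]
    - [0,0,0]
    - [0,0,0]
    - [0,0,0]
    - [0,0,0]
    - [0,0,0]
    - [0,0,0]
    - [0,0,0]
    - [0,0,0]
    - [0,0,0]
    - [0,0,0]
  slide:
    - [0.0015,0.001,0]
    - [0,0,0.03]
    - [0,0,0.03]
    - [0,0,0.03]
    - [0,0,0.03]
    - [0,0,0.03]
    - [0,0,0.02]
    - [0,0,0.02]
    - [0,0,0.015]
    - [0,0,0]
    - [0,0,0]
    - [0,0,0]
    - [0,0,0]
    - [0,0,0]
    - [0,0,0]
    - [0,0,0]
    - [0,0,0]
    - [0,0,0]
    - [0,0,0]
    - [0,0,0]
  jaw: [1,1,1,1,1,1,1,1,1,1,0.3,0.3,0.3,0.3,0.3,0.1,0.1,0.1,0.1,0.1]

```text
time: 4.78
eef_pos: [669.4, 81.5, 138.5]
eef_rot: [3.114, 0.403, 0.005]
wrist_force: [-0.9, -3.8, 6.7]
opening: 27.4
grasp_force: 58.6
```

play_rows:
  turn:
    - [0,0,0]
    - [0,0,0]
    - [0,0,0]
    - [0,0,0]
    - [0,0,0]
    - [0,0,0]
    - [0,0,0]
    - [0,0,0]
    - [0,0,0]
    - [0,0,0]
    - [0,0,0]
    - [0,0,0]
  slide:
    - [0,0,-0.005]
    - [0,0,-0.01]
    - [0,0,-0.01]
    - [0,0,-0.01]
    - [0,0,-0.015]
    - [0,0,-0.02]
    - [0,0,-0.02]
    - [0,0,-0.02]
    - [0,0,-0.02]
    - [0,0,0]
    - [0,0,0]
    - [0,0,0]
  jaw: [0,0,0,0,0,0,0,0,0,0,0,0]

```text
time: 5.78
eef_pos: [667.7, 82.9, 265.3]
eef_rot: [-3.115, -0.404, 0.002]
wrist_force: [0.5, 0.4, -2.9]
opening: 27.0
grasp_force: 58.8
```

Run:
```python
from h import *
s=manip.sense();print(s['eef_pos'],R.from_rotvec(s['eef_rot']).as_matrix().round(3),s['wrist_force'])
a=snap('scene','s1');w=snap('wrist','w3')
P=manip.camera_params('scene');print(proj(P,s['eef_pos']))
im=np.zeros((600,800,3),np.uint8)
im[:300,:400]=cv2.resize(a[150:300,220:420],None,fx=2,fy=2);im[:250,400:]=cv2.resize(w,(400,250))
cv2.imwrite('pics/c3.png',im[:300])
```

```text
[667.66654327  82.85191382 265.26409064] [[ 0.967  0.255 -0.001]
 [ 0.255 -0.967  0.   ]
 [-0.001 -0.001 -1.   ]] [ 0.46842573  0.36693147 -2.86873281]
[306.9 207.9]
```

View pics/c3.png

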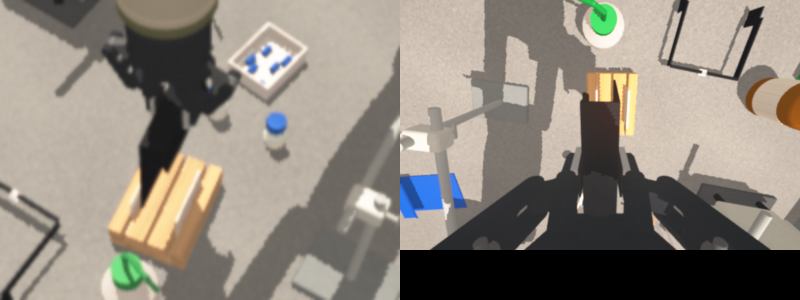

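play_rows:
  turn:
    - [0,0,0.048]
    - [0,0,0.048]
    - [0,0,0.048]
    - [0,0,0]
    - [0,0,0]
    - [0,0,0]
    - [0,0,0]
    - [0,0,0]
    - [0,0,0]
    - [0,0,0]
    - [0,0,0]
    - [0,0,0]
    - [0,0,0]
    - [0,0,0]
    - [0,0,0]
    - [0,0,0]
    - [0,0,0]
    - [0,0,0]
  slide:
    - [0,0,-0.005]
    - [0,0,-0.005]
    - [0,0,-0.005]
    - [-0.0185,-0.0162,0]
    - [-0.0185,-0.0162,0]
    - [-0.0185,-0.0162,0]
    - [-0.0185,-0.0162,0]
    - [-0.0185,-0.0162,0]
    - [-0.0185,-0.0162,0]
    - [-0.0185,-0.0162,0]
    - [-0.0185,-0.0162,0]
    - [-0.0185,-0.0162,0]
    - [-0.0185,-0.0162,0]
    - [-0.0185,-0.0162,0]
    - [-0.0185,-0.0162,0]
    - [0,0,0]
    - [0,0,0]
    - [0,0,0]
  jaw: [0,0,0,0,0,0,0,0,0,0,0,0,0,0,0,0,0,0]

```text
time: 7.38
eef_pos: [425.3, 250.1, 280.4]
eef_rot: [3.136, 0.179, -0.001]
wrist_force: [-0.1, -0.2, -3.5]
opening: 27.3
grasp_force: 59.2
```

Run:
```python
from h import *
s=manip.sense();print(s['eef_pos'],R.from_rotvec(s['eef_rot']).as_matrix().round(3),s['wrist_force'])
P=manip.camera_params('wrist');np.save('Pw4.npy',P,allow_pickle=True)
a=snap('wrist','w4');b=snap('top','t4');c=snap('scene','s4')
im=np.zeros((600,800,3),np.uint8)
im[:400,:640]=a
im[400:,:300]=cv2.resize(b[150:350,170:470],None,fx=1,fy=1)
im[400:,300:800]=cv2.resize(c[110:210,300:550],None,fx=2,fy=2)
cv2.imwrite('pics/c4.png',im)
```

```text
[425.33808025 250.10895284 280.42806728] [[ 0.993  0.114 -0.001]
 [ 0.114 -0.993 -0.001]
 [-0.001  0.001 -1.   ]] [-0.14661371 -0.19199877 -3.47918394]
```

View pics/c4.png

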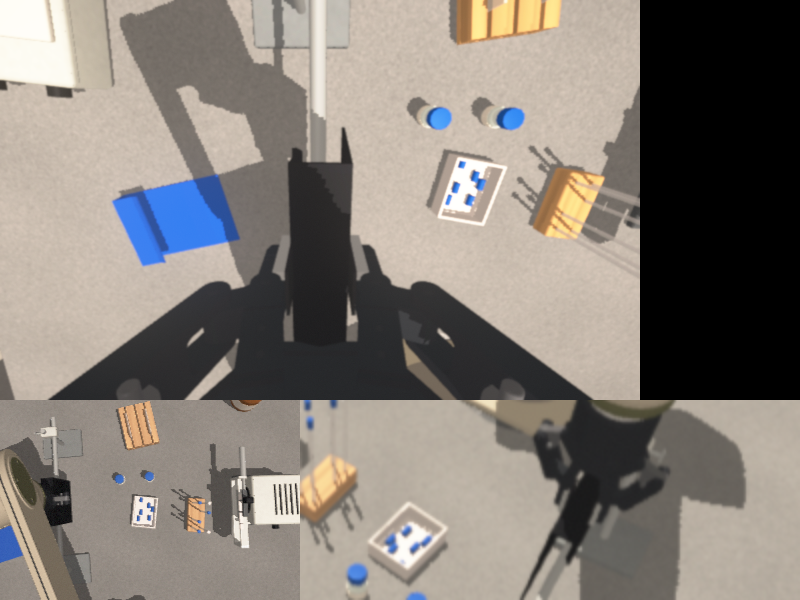

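The stop is held just above the rod: its fold edges are at columns 291–351 (row 162), and the rod's centre runs at column 318 and is parallel. The offset is about 2 mm, which I compute next.

Run:
```python
from h import *
P=np.load('Pw4.npy',allow_pickle=True).item();s=manip.sense()
Rm=R.from_rotvec(s['eef_rot']).as_matrix();p=s['eef_pos']
for u,v,z in[(318,15,200),(317.5,150,200),(321,162,p[2]+22)]:
    q=at(P,u,v,z);print(q,(Rm.T@(q-p)).round(1))
```

```text
[555.9 266.6 200. ] [131.1  -2.2  80.7]
[465.8 256.8 200. ] [40.5 -2.6 80.8]
[479.9 256.1 302.8] [ 54.3  -0.2 -22. ]
```

play_rows:
  turn:
    - [0,0,0]
    - [0,0,0]
    - [0,0,0]
    - [0,0,0]
    - [0,0,0]
    - [0,0,0]
    - [0,0,0]
    - [0,0,0]
    - [0,0,0]
    - [0,0,0]
  slide:
    - [0,-0.002,0]
    - [0,0,0.015]
    - [0,0,0.015]
    - [0,0,0.015]
    - [0,0,0.01]
    - [0,0,0.01]
    - [0,0,0.01]
    - [0,0,0.01]
    - [0,0,0]
    - [0,0,0]
  jaw: [0,0,0,0,0,0,0,0,0,0]

```text
time: 8.37
eef_pos: [424.9, 252.2, 195.8]
eef_rot: [3.136, 0.179, -0.002]
wrist_force: [0.1, 0.0, -2.3]
opening: 27.0
grasp_force: 59.2
```

play_rows:
  turn:
    - [0,0,0]
    - [0,0,0]
    - [0,0,0]
  slide:
    - [0,0,0.003]
    - [0,0,0.002]
    - [0,0,0]
  jaw: [0,0,0]

```text
time: 8.62
eef_pos: [425.3, 252.4, 191.4]
eef_rot: [-3.136, -0.179, -0.001]
wrist_force: [0.0, 0.0, -2.4]
opening: 27.0
grasp_force: 59.2
```

Not touching yet, so I continue in small steps.

play_rows:
  turn:
    - [0,0,0]
    - [0,0,0]
    - [0,0,0]
  slide:
    - [0,0,0.002]
    - [0,0,0.002]
    - [0,0,0]
  jaw: [0,0,0]

```text
time: 8.87
eef_pos: [425.6, 252.6, 188.5]
eef_rot: [-3.136, -0.179, -0.002]
wrist_force: [-3.5, -1.0, 5.3]
opening: 27.2
grasp_force: 59.9
```

play_rows:
  turn:
    - [0,0,0]
    - [0,0,0]
  slide:
    - [0,0,0.002]
    - [0,0,0]
  jaw: [0,0]

```text
time: 9.03
eef_pos: [425.6, 252.6, 188.4]
eef_rot: [-3.136, -0.179, -0.003]
wrist_force: [-10.7, -5.3, 18.4]
opening: 26.7
grasp_force: 61.1
```

play_rows:
  turn:
    - [0,0,0]
    - [0,0,0]
    - [0,0,0]
    - [0,0,0]
    - [0,0,0]
    - [0,0,0]
    - [0,0,0]
    - [0,0,0]
    - [0,0,0]
    - [0,0,0]
    - [0,0,0]
    - [0,0,0]
    - [0,0,0]
    - [0,0,0]
    - [0,0,0]
    - [0,0,0]
    - [0,0,0]
    - [0,0,0]
  slide:
    - [0,0,-0.0022]
    - [0,0,0]
    - [0,0,0]
    - [0,0,0]
    - [0,0,0]
    - [0,0,0]
    - [0,0,0]
    - [0,0,0]
    - [0,0,0]
    - [0,0,-0.01]
    - [0,0,-0.01]
    - [0,0,-0.02]
    - [0,0,-0.03]
    - [0,0,-0.03]
    - [0,0,-0.03]
    - [0,0,-0.03]
    - [0,0,0]
    - [0,0,0]
  jaw: [0,0,0.35,0.4,0.5,0.6,0.7,0.7,0.7,0.7,0.7,0.7,0.7,0.7,0.7,0.7,0.7,0.7]

```text
time: 10.53
eef_pos: [426.3, 252.9, 351.4]
eef_rot: [-3.134, -0.178, -0.009]
wrist_force: [0.5, -0.1, -0.1]
opening: 59.8
grasp_force: 0.0
```

Run:
```python
from h import *
s=manip.sense();print(s['eef_pos'],R.from_rotvec(s['eef_rot']).as_matrix().round(3),s['wrist_force'])
P=manip.camera_params('wrist');np.save('Pw5.npy',P,allow_pickle=True)
a=snap('wrist','w5');b=snap('top','t5');c=snap('scene','s5')
im=np.zeros((600,800,3),np.uint8)
im[:400,:640]=a
im[400:,:300]=b[150:350,170:470]
im[400:,300:800]=cv2.resize(c[110:210,300:550],None,fx=2,fy=2)
cv2.imwrite('pics/c5.png',im)
```

```text
[426.32254513 252.87884919 351.41045865] [[ 0.994  0.114  0.006]
 [ 0.114 -0.994  0.003]
 [ 0.006 -0.002 -1.   ]] [ 0.49608376 -0.06659233 -0.12683175]
```

View pics/c5.png

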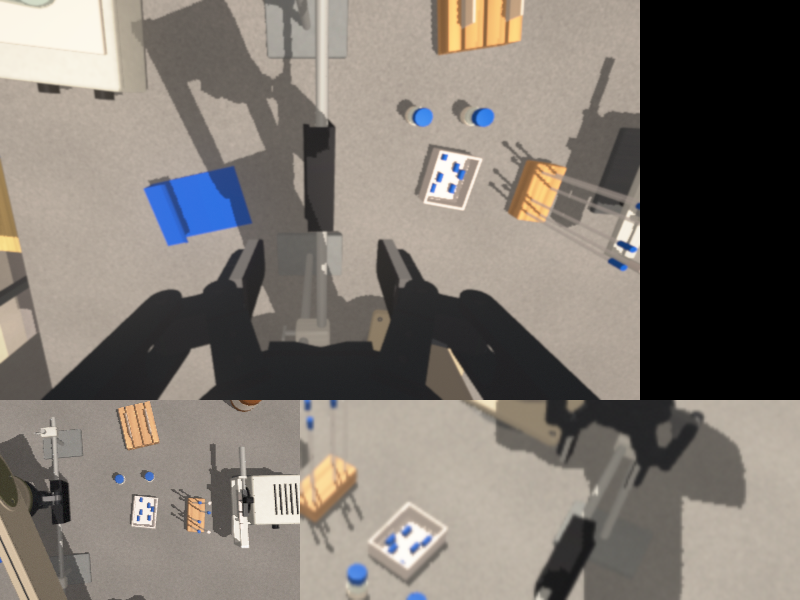

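The stop hangs free on the rod, aligned with it: ends at rows 124 and 231, columns 303–335. I check its centre against the beam line.

Run:
```python
from h import *
P=np.load('Pw5.npy',allow_pickle=True).item()
c=np.array([at(P,*p,209) for p in[(303,124),(335,124),(333,231),(305,231)]]);print(c,c.mean(0))
P1=np.load('Pw1.npy',allow_pickle=True).item()
print('rack',at(P1,316/1.25,210/1.25,30))
T=manip.camera_params('top'); print('t5 stop',at(T,170+60,150+101,209))
```

```text
[[479.4 275.7 209. ]
 [482.9 245.5 209. ]
 [371.6 233.2 209. ]
 [368.2 262.9 209. ]] [425.525 254.325 209.   ]
rack [ 398.9 -124.4   30. ]
t5 stop [423.7 242.  209. ]
```

play_rows:
  turn:
    - [0,0,-0.1065]
    - [0,0,-0.1065]
    - [0,0,-0.1065]
    - [0,0,-0.1065]
    - [0,0,-0.1065]
    - [0,0,-0.1065]
    - [0,0,-0.1065]
    - [0,0,-0.1065]
    - [0,0,-0.1065]
    - [0,0,-0.1065]
    - [0,0,-0.1065]
    - [0,0,-0.1065]
    - [0,0,-0.1065]
    - [0,0,-0.1065]
    - [0,0,0]
  slide:
    - [0,0,0]
    - [0,0,0]
    - [0,0,0]
    - [0,0,0]
    - [0,0,0]
    - [0,0,0]
    - [0,0,0]
    - [0,0,0]
    - [0,0,0]
    - [0,0,0]
    - [0,0,0]
    - [0,0,0]
    - [0,0,0]
    - [0,0,0]
    - [0,0,0]
  jaw: [0.7,0.7,0.7,0.7,0.7,0.7,0.7,0.7,0.7,0.7,0.7,0.7,0.7,0.7,0.7]

```text
time: 11.93
eef_pos: [424.6, 252.1, 346.0]
eef_rot: [-2.177, -2.264, 0.004]
wrist_force: [-0.0, -1.1, 0.3]
opening: 59.7
grasp_force: 0.0
```

play_rows:
  turn:
    - [0,0,0]
    - [0,0,0]
    - [0,0,0]
    - [0,0,0]
    - [0,0,0]
    - [0,0,0]
    - [0,0,0]
    - [0,0,0]
    - [0,0,0]
    - [0,0,0]
    - [0,0,0]
    - [0,0,0]
    - [0,0,0]
    - [0,0,0]
    - [0,0,0]
    - [0,0,0]
    - [0,0,0]
    - [0,0,0]
  slide:
    - [-0.0345,0,0]
    - [-0.0345,0,0]
    - [-0.0345,0,0]
    - [-0.0345,0,0]
    - [-0.0345,0,0]
    - [-0.0345,0,0]
    - [-0.0345,0,0]
    - [-0.0345,0,0]
    - [-0.0345,0,0]
    - [-0.0345,0,0]
    - [-0.0345,0,0]
    - [-0.0345,0,0]
    - [-0.0345,0,0]
    - [-0.0345,0,0]
    - [0,0,0.025]
    - [0,0,0.025]
    - [0,0,0]
    - [0,0,0]
  jaw: [0.7,0.7,0.7,0.7,0.7,0.7,0.7,0.7,0.7,0.7,0.7,0.7,0.7,0.7,0.7,0.7,0.7,0.7]

```text
time: 13.43
eef_pos: [440.4, -229.6, 295.5]
eef_rot: [-2.183, -2.252, 0.001]
wrist_force: [-0.2, -0.0, 0.4]
opening: 59.6
grasp_force: 0.0
```

Run:
```python
from h import *
s=manip.sense();print(s['eef_pos'],R.from_rotvec(s['eef_rot']).as_matrix().round(3),s['joint_pos'].round(2))
P=manip.camera_params('wrist');np.save('Pw6.npy',P,allow_pickle=True)
a=snap('wrist','w6')
print(proj(P,[441,-232,222]))
cv2.imwrite('pics/w6b.png',cv2.resize(a[100:350,160:480],(800,600),interpolation=cv2.INTER_CUBIC) if 0 else cv2.resize(a[100:340,160:480],(800,600),interpolation=cv2.INTER_CUBIC))
```

```text
[ 440.43778599 -229.64652332  295.49064414] [[-0.031  1.    -0.004]
 [ 1.     0.031  0.003]
 [ 0.003 -0.004 -1.   ]] [-0.58 -0.16  1.66  0.    1.65 -0.62]
[320.2 205.8]
```

View pics/w6b.png

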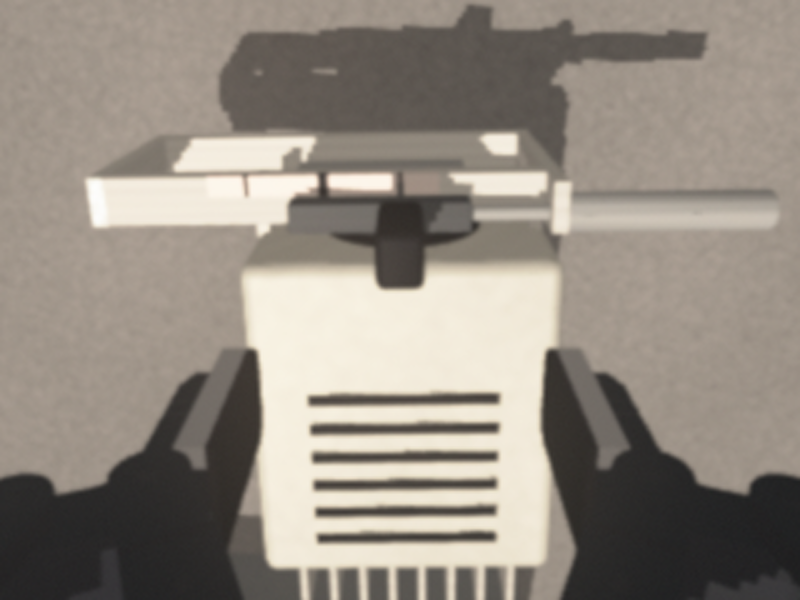

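The grip is centred at column 400 of the crop (pixel 320,205), which agrees with (441,-232,222). The marks are at columns 400 (shut), 323 (half) and 246 (open). Now I descend and close on it.

play_rows:
  turn:
    - [0,0,0]
    - [0,0,0]
    - [0,0,0]
    - [0,0,0]
    - [0,0,0]
    - [0,0,0]
    - [0,0,0]
    - [0,0,0]
    - [0,0,0]
    - [0,0,0]
    - [0,0,0]
    - [0,0,0]
    - [0,0,0]
    - [0,0,0]
    - [0,0,0]
    - [0,0,0]
    - [0,0,0]
    - [0,0,0]
  slide:
    - [-0.0025,0,0]
    - [0,0,0.02]
    - [0,0,0.02]
    - [0,0,0.02]
    - [0,0,0.02]
    - [0,0,0.015]
    - [0,0,0.013]
    - [0,0,0]
    - [0,0,0]
    - [0,0,0]
    - [0,0,0]
    - [0,0,0]
    - [0,0,0]
    - [0,0,0]
    - [0,0,0]
    - [0,0,0]
    - [0,0,0]
    - [0,0,0]
  jaw: [0.7,0.7,0.7,0.7,0.7,0.7,0.7,0.7,0.4,0.3,0.25,0.2,0.1,0.1,0,0,0,0]

```text
time: 14.98
eef_pos: [439.7, -233.5, 191.4]
eef_rot: [-2.182, -2.257, 0.005]
wrist_force: [-18.9, 1.6, 14.4]
opening: 15.1
grasp_force: 58.6
```

play_rows:
  turn:
    - [0,0,0]
    - [0,0,0]
    - [0,0,0]
    - [0,0,0]
    - [0,0,0]
    - [0,0,0]
    - [0,0,0]
    - [0,0,0]
    - [0,0,0]
    - [0,0,0]
    - [0,0,0]
    - [0,0,0]
  slide:
    - [0,-0.002,-0.001]
    - [0,-0.003,-0.001]
    - [0,-0.003,0]
    - [0,-0.003,0]
    - [0,-0.003,0]
    - [0,-0.003,0]
    - [0,-0.003,0]
    - [0,-0.003,0]
    - [0,-0.003,0]
    - [0,-0.003,0]
    - [0,0,0]
    - [0,0,0]
  jaw: [0,0,0,0,0,0,0,0,0,0,0,0]

```text
time: 15.98
eef_pos: [413.7, -234.7, 191.6]
eef_rot: [2.181, 2.257, 0.001]
wrist_force: [7.8, -5.4, -10.9]
opening: 15.3
grasp_force: 59.0
```

Run:
```python
from h import *
s=manip.sense();print(s['eef_pos'],s['wrist_force'],s['opening'])
a=snap('wrist','w7');P=manip.camera_params('wrist')
b=snap('top','t7')
im=np.zeros((600,800,3),np.uint8)
im[:450]=cv2.resize(a[80:260,160:480],(800,450),interpolation=cv2.INTER_CUBIC)
im[450:,:400]=cv2.resize(b[200:275,200:400],(400,150))
im[450:,400:]=cv2.resize(b[200:275,350:550],(400,150))
cv2.imwrite('pics/w7b.png',im)
```

```text
[ 413.68892549 -234.67429782  191.58715725] [  7.81165134  -5.39497145 -10.87191911] 15.286757018026794
```

View pics/w7b.png

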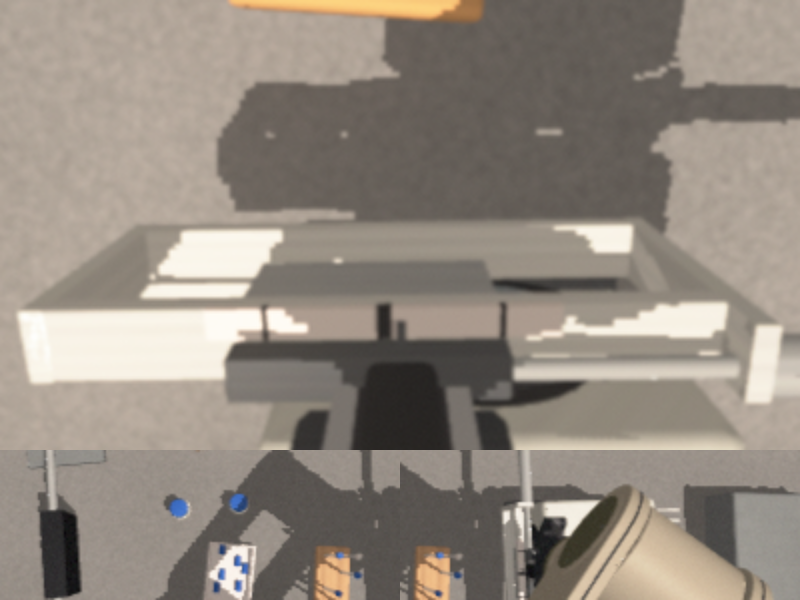

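The pointer is at column 402, between the half mark (383) and the shut mark (503), with open at 265. That puts travel at about 25.5 mm, which matches the 26 mm TCP travel. The stop still hangs on the rod. I need about 4.5 mm more.

play_rows:
  turn:
    - [0,0,0]
    - [0,0,0]
    - [0,0,0]
    - [0,0,0]
    - [0,0,0]
  slide:
    - [0,-0.002,0.0005]
    - [0,-0.002,0.0005]
    - [0,-0.0005,0]
    - [0,0,0]
    - [0,0,0]
  jaw: [0,0,0,0,0]

```text
time: 16.5
eef_pos: [409.9, -234.9, 191.5]
eef_rot: [2.18, 2.256, 0.002]
wrist_force: [9.4, -5.8, -5.0]
opening: 15.0
grasp_force: 59.6
```

Run:
```python
from h import *
s=manip.sense();print(s['eef_pos'],s['wrist_force'],s['opening'])
a=snap('wrist','w8');c=snap('scene','s8')
im=np.zeros((600,800,3),np.uint8)
im[:300]=cv2.resize(a[180:240,240:400],(800,300),interpolation=cv2.INTER_CUBIC)
im[300:,:640]=cv2.resize(c[50:290,100:612],(640,300))
cv2.imwrite('pics/w8b.png',im)
```

```text
[ 409.88981374 -234.85678569  191.51731437] [ 9.4227389  -5.77842205 -5.03694401] 15.038105492633207
```

View pics/w8b.png

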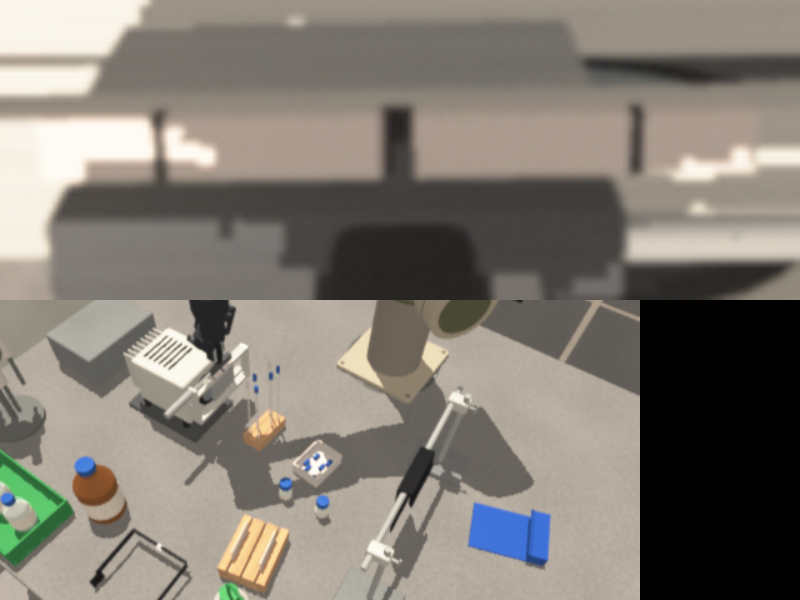

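The pointer sits on the thick half mark (column about 399 against 397), and the wrist force of 9.4 N matches the spring at half travel. The stop hangs on the rod and everything else is standing. Handing in.

```bash
python3 -c "
from plant import manip
print(manip.close_job())"
```

```text
the job is handed in; nothing more can be done
None
```

I hung the beam stop on the rod in line with the lamp window and let go of it, then slid the shutter to half open and handed the job in at about 16.6 s with the gripper still holding it there.

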